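Press the label holder home behind the stock rack's lip

ROBOT

A 7-joint arm with a two-finger parallel gripper is mounted at the origin on the work surface. World frame = base frame: x ahead of the robot, y to its left, z up, the work surface at z = 0. Lengths are in m, angles in rad, forces in N, time in s.
With the tool pointing down it reaches from about 0.425 to 1.025 m from the base axis. Payload 9.4 kg.
Tool frame: the origin (TCP) lies on the centre line of the jaws, within the pads' length; the fingertips stand 14 mm ahead of it and the grasp point (between the pads) lies 5 mm behind it; z points along the fingers, y is the line along which they close (so a half turn about z gives the same grasp; the last joint's range is limited). The gripper opens to 85 mm and grips with 20 to 120 N. Pads are 22 mm wide; open, the fingers measure 114 mm over their backs; the gripper's body (76 mm by 85 mm) begins 54 mm behind the grasp point. The pads swing forward as they close: fully open they stand 13 mm farther back than shut.
Start: joints at [1.22, 0.599, -0.003, 1.599, 0.002, 0.943, -0.08], TCP at [0.196, -0.698, 0.245] pointing down, gripper open.
Joint ranges: [-2.57, 2.57], [-0.35, 1.97], [-1.29, 1.29], [0.11, 2.56], [-1.05, 4.19], [0.11, 1.86], [-2.63, 2.63]. Speed limits (rad/s): [2.22, 2.22, 3.01, 3.01, 3.14, 3.14, 3.14].

INTERFACE

Orientations are given as a unit quaternion [x, y, z, w].
In Python, from workcell import bot gives the robot as it stands. The module is installed in compiled form; this text tells all that it offers.
- The arm moves only by the tool jog_arm, never from a script. Its argument "steps" is a list of rows, each a list of 3 entries, a list of its own where there are three numbers: the shift along the tool's x, y, z in units of 25 mm (1.0 is 25 mm), then the turn, a rotation vector about the tool's x, y, z in units of 6 degrees (1.0 is 6 degrees), then the finger opening in mm, from 0 to 85.4. In form: [[[dx, dy, dz], [rx, ry, rz], jaw], ...]. A call has 1 to 20 rows; each row is the pose to reach, as a shift and turn from the pose commanded when the call began, along the tool's axes at that moment; what a row does not reach only later rows make up. A row lasts 1/12 s, in which the tool goes at most 41.7 mm and 7.16 degrees, less where a joint would pass 70% of its speed; a pose out of reach is approached as far as the arm can. A call with a gripper value outside its range is refused whole. The fingers move at their own pace and stop on an object; the grip force is fixed at half the most. Time passes only in rows, so rows that repeat a pose let the fingers close. It gives the time, the measured TCP pose, the force, the opening and the grip force at its end, in the units of the state.
- bot.state(): the state, without advancing time (a new reading comes with each control period).
- bot.snapshot(name): name is "scene" or "side" or "wrist"; returns a dict with "img" (400x640x3 uint8, blue, green, red), "mtx" (3x3 intrinsics, pixels), "k1" (the pictures are not rectified: a ray, as slopes to the right and down, at radius r is drawn at 1 + k1 r^2 times it, then the intrinsics apply), "T" (4x4, takes a point from camera to world coordinates); the wrist camera has in their place "tool_from_camera" (4x4, takes a point from camera to tool coordinates, whose origin is the TCP and whose axes are the flange's). Camera axes: x right, y up, looking along -z (the intrinsics and any distortion apply to the point x, -y, -z); pixel columns grow to the right and rows downward; lengths in m; the calibration is good to about 2 mm. A picture is of the moment at which its call begins: read the wrist's pose just before it. There is no depth.
- bot.finish_job(): hands the job in; it is judged then, once.
The state is a dict: "time_s": time; "joint_pos": joint angles; "qvel": joint speeds; "joint_torque": joint torques, N m; "ee_pos": TCP position; "orientation": TCP orientation; "wrist_force": force on the tool from outside, world axes, zero at the start; "ft_torque": the same for the moment, N m; "opening": finger opening in m; "grip_force": force on a finger pad.
Only numpy, scipy, OpenCV 4.12 (cv2) and the standard library are available. Lean on these libraries where they do the work, as an engineer would, in place of code of your own. Each camera call takes 0.05 s, during which the arm holds its last target. There are 200 camera calls.

TASK

Two stacks of sole blanks, one brown and one black, lie in the two bays of the stock rack. Take the label holder with the brown card out of its wooden stand, push it upright down behind the rack's front lip into the label slot of the bay where the brown blanks lie, and press it fully home against the orange sprung seat, firmly but without forcing it. Finish while still gripping the holder and pressing it home, since the seat lifts it again if let go; do not press the other bay's seat, and leave both stacks, the bottle and the screwdriver where they are.

Things in the scene. Friction and masses are not known exactly. Their poses are not given: they have to be found in the camera images.
- holder_mid (a point): centre of the loose label holder, half-way up: a white upright plate, 70 mm wide (y), 5 mm thick (x), 100 mm tall (z), about 70 g, both faces alike with a brown card. Its top 24 mm is a grip rib 12 mm thick (x), 50 mm wide (y), with a brown strip on top: the rib's middle lies 38 mm above this point, the lower edge 50 mm below it. It starts in the stand
- stand: fixed wooden stand, 64 (x) by 104 (y) by 42 mm high, origin at the centre of its underside. The holder stands in its slot (7.5 by 76 mm, 30 mm deep, floor 12 mm above the bench) and is drawn straight up
- rack: fixed low stock rack, 310 mm wide (y), origin on the bench under the middle of the label channel along its front edge; x points from the front into the bays, y to its left, z up. Bays (plywood floor 18 mm high, walls 60 mm high) at x = 9 to 194 mm, y = 0 to 150 mm (left) and 0 to -150 mm (right). Dark steel fillers, as high as the lip, close the channel beside the slots
- lip_mid (a point): middle of the top inner edge of the straight part of the rack's aluminium front lip, 46 mm above the bench, x = -5 mm in the rack's frame; axes as the rack's. The lip is 4 mm thick; above it a lead-in flares outwards to about 9 mm before this point (-x) and 53 mm high
- plate_mid (a point): middle of the top front edge of the rack's upright back plate, 72 mm above the bench, x = 5 mm in the rack's frame; axes as the rack's. The plate is 4 mm thick and stands behind the channel: a holder moved to +x above the lip meets it and can then slide down it, behind the lip
- slot_left (a point): centre of the left bay's label slot (y = +75 mm in the rack's frame), level with the slot's mouth, 46 mm above the bench; axes as the rack's. The slot is 10 mm wide (x) and 90 mm long (y). An orange sprung seat, 86 mm long, lies in it, its top 18 mm below this point when free and 26 mm below when fully down
- slot_right (a point): centre of the right bay's label slot (y = -75 mm in the rack's frame), level with the slot's mouth, 46 mm above the bench; axes as the rack's. The slot is 10 mm wide (x) and 90 mm long (y). An orange sprung seat, 86 mm long, lies in it, its top 18 mm below this point when free and 26 mm below when fully down
- seat_left (a joint): how far the orange sprung seat in the left slot is pushed down (m): 0 free, 0.008 fully down at its stop. The spring pushes back with 2 N at first and 7 N fully down, and lifts the holder again when let go
- seat_right (a joint): how far the orange sprung seat in the right slot is pushed down (m): 0 free, 0.008 fully down at its stop. The spring pushes back with 2 N at first and 7 N fully down, and lifts the holder again when let go
- stack_brown: stack of five brown sole blanks, about 130 (x) by 90 (y) by 30 mm, lying loose in one of the two bays, its origin about 100 mm behind that bay's label slot; origin at the centre of its underside
- stack_black: the same stack in black, in the other bay
- bottle: loose white bottle with a blue cap, 56 mm across, 120 mm tall, standing on the bench; origin at the centre of its underside
- screwdriver: loose screwdriver lying on the bench along its x axis, about 200 mm long, origin near its middle
There are look-alikes about, which are no part of the job. Of the things shaped like the part that bears holder_mid, the white one is meant.

How it is judged:
By the outcome, as a careful person would: the job done as asked, in the order asked, and still so for the second after the job is handed in, while the arm keeps its last pose, push and grip.
It also fails if it takes over 38 s, if anything falls off the work surface, if the arm or the gripper's body presses on something with over 40 N, if the wrist force passes 120 N, or if a joint passes its speed limit or range.

## Working session

There is one attempt and no reset: what is moved stays moved. The work goes in short steps, Python scripts to look and compute and a tool call to move; the robot and the scene stay as the last step left them, time stands still between calls to the robot, and variables do not carry over. Pictures are saved under pics/ and viewed, at most 10 in all, crops included, and the job is handed in when it is done.

Besides the shell and the picture viewer there is one more tool, called after ">>>" as a command line: name --argument value ..., lists and objects as JSON in quotes. jog_arm: Moves the arm, as the interface text tells. Its arguments: {"type":"object","properties":{"steps":{"type":"array","items":{"type":"array"}}},"required":["steps"]}

```bash
mkdir -p pics
python3 - <<'E'
from workcell import bot
import cv2,pickle
s=bot.state(); print({k:s[k] for k in ("time_s","ee_pos","orientation","wrist_force","opening")})
for n in("scene","side"):
    d=bot.snapshot(n); cv2.imwrite(f"pics/{n}0.png",d["img"]); pickle.dump(d,open(n+".pkl","wb")); print(n,d["mtx"],d["k1"],d["T"])
E
```

```text
{'time_s': 0.0, 'ee_pos': array([ 0.1958845 , -0.69755751,  0.24441259]), 'orientation': array([ 9.90641392e-01,  1.36488187e-01, -1.63197529e-04, -7.61365940e-04]), 'wrist_force': array([ 0.31005452, -0.71692904,  0.20662219]), 'opening': 0.08544941349766386}
scene [[503.05639276   0.         322.53159854]
 [  0.         503.05639276 203.52481807]
 [  0.           0.           1.        ]] -0.023878598862224536 [[-0.73523284 -0.3719601   0.56663775  1.1857145 ]
 [ 0.67762504 -0.42312715  0.60148792  0.70649299]
 [ 0.01603031  0.82620161  0.56314646  0.73764196]
 [ 0.          0.          0.          1.        ]]
side [[516.54579079   0.         313.69101595]
 [  0.         516.54579079 195.41047524]
 [  0.           0.           1.        ]] -0.169900792301323 [[ 0.96482103  0.18531333 -0.18649224  0.36909652]
 [-0.26273001  0.6535408  -0.70982911 -0.74489408]
 [-0.00966051  0.73385516  0.67923728  0.77165295]
 [ 0.          0.          0.          1.        ]]
```

View pics/scene0.png

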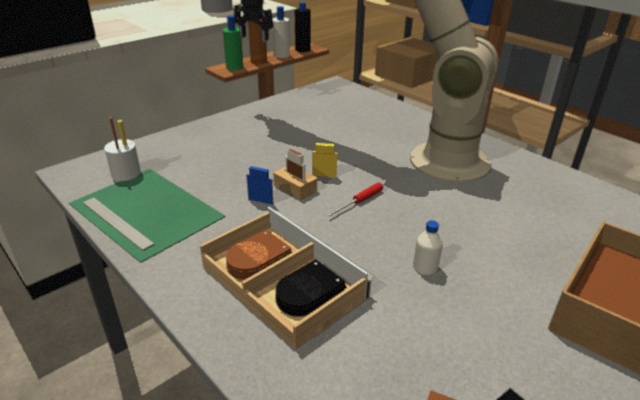

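View pics/side0.png

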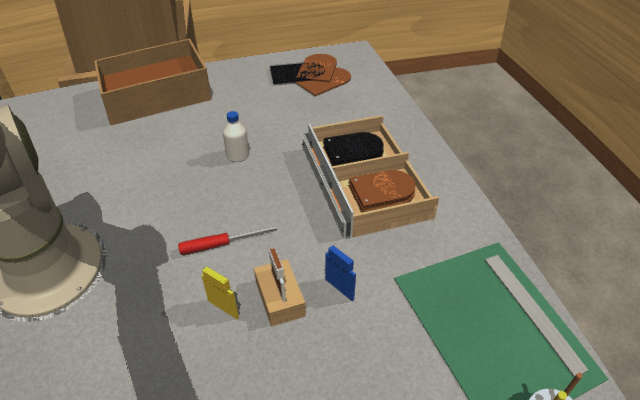

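The brown stack (side ~385,188) is in the bay nearer the side camera, which is the right bay. The white holder is in its stand at side ~(280,280), between blue and yellow look-alikes. I'll enlarge both views.

Run:
```python
import cv2,pickle,numpy as np
a=pickle.load(open("side.pkl","rb"))["img"][110:330,245:445]; b=pickle.load(open("scene.pkl","rb"))["img"][140:300,230:380]
A=cv2.resize(a,None,fx=2.7,fy=2.7,interpolation=3);cv2.imwrite("pics/sidec.png",A)
cv2.imwrite("pics/scenec.png",cv2.resize(b,None,fx=3.7,fy=3.7,interpolation=3))
```

```text
(no output)
```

View pics/sidec.png

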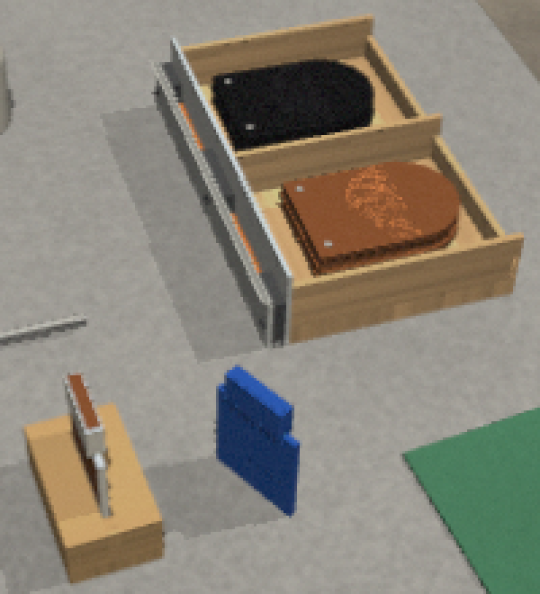

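View pics/scenec.png

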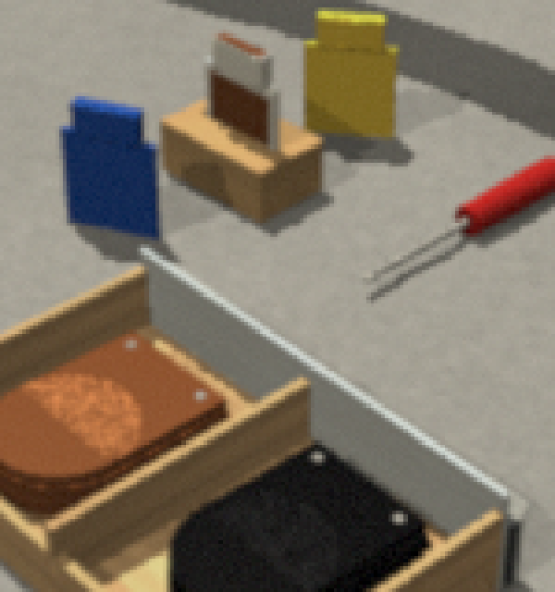

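Side crop: stand top corners (25,430),(118,404),(163,523),(67,547), brown strip (66..103, 373..434), plate top ends (172,40) and (290,277). In the scene crop the stand corners are (163,145),(205,103),(323,143),(262,172), with the plate top running (143,250)–(510,495). Next I fit poses from these.

```bash
cat > h.py <<'E'
import numpy as np,pickle
from scipy.optimize import least_squares
from scipy.spatial.transform import Rotation as R
def proj(P,d,T=None):
    T=d["T"] if T is None else T
    p=(np.atleast_2d(P)-T[:3,3])@T[:3,:3]; s=np.c_[p[:,0]/-p[:,2],-p[:,1]/-p[:,2]]
    s=s*(1+d["k1"]*(s**2).sum(1,keepdims=True)); K=d["mtx"]
    return s*[K[0,0],K[1,1]]+K[:2,2]
def world(L,q): # q=x,y,yaw
    c,s=np.cos(q[2]),np.sin(q[2]); L=np.atleast_2d(L)
    return np.c_[q[0]+c*L[:,0]-s*L[:,1],q[1]+s*L[:,0]+c*L[:,1],L[:,2]]
def fit(obs,q0):
    f=lambda q:np.concatenate([(proj(world(L,q),d,T)-uv).ravel() for d,T,L,uv in obs])
    r=least_squares(f,q0,loss="soft_l1"); return r.x,f(r.x).reshape(-1,2).round(1)
E
python3 - <<'E'
from h import *
sd=pickle.load(open("side.pkl","rb"));sc=pickle.load(open("scene.pkl","rb"))
S=lambda p:np.array([245,110])+np.array(p)/2.7
C=lambda p:np.array([230,140])+np.array(p)/3.7
x,y=.032,.052
o=[(sd,None,[[x,y,.042],[-x,y,.042],[x,-y,.042],[-x,-y,.042],[x,-y,0],[-x,-y,0]],S([(118,404),(25,430),(163,523),(67,547),(163,555),(72,580)])),
(sc,None,[[x,y,.042],[x,-y,.042],[-x,y,.042],[-x,-y,.042],[x,y,0]],C([(262,172),(163,145),(323,143),(205,103),(262,220)]))]
print("stand",*fit(o,[.55,-.35,0]))
x,y=.006,.025
print("holder",*fit([(sd,None,[[-x,y,.112],[x,y,.112],[x,-y,.112],[-x,-y,.112]],S([(66,376),(82,373),(103,430),(87,434)]))],[.55,-.35,0]))
y=.155
print("rack",*fit([(sd,None,[[.007,y,.072],[.007,-y,.072]],S([(174,40),(289,277)])),(sc,None,[[.007,-y,.072],[.007,y,.072]],C([(144,250),(510,495)]))],[.7,-.1,0]))
E
```

```text
stand [ 0.44948065 -0.18797028  0.08142085] [[-1.8 -1.4]
 [-0.8 -1.8]
 [ 0.2 -1.9]
 [-0.1 -0.2]
 [ 0.7  0.1]
 [-0.2  1.3]
 [-1.3 -0.1]
 [-1.9 -7.2]
 [-0.8 -1.5]
 [ 3.8 -4.3]
 [-1.1  0.4]]
holder [ 0.44911617 -0.18924076  0.05256496] [[-0.5  0. ]
 [ 0.4 -0.6]
 [ 0.6  0.1]
 [-0.5  0.4]]
rack [0.6106575  0.07678566 0.01263341] [[-0.8 -1.7]
 [-0.4 -1. ]
 [-0.7 -0.9]
 [-0.9 -0.2]]
```

>>> jog_arm --steps '[[[15.3,-16.9,0],[0,0,-13],45],[[15.3,-16.9,0],[0,0,-13],45],[[15.3,-16.9,0],[0,0,-13],45],[[15.3,-16.9,0],[0,0,-13],45],[[15.3,-16.9,0],[0,0,-13],45],[[15.3,-16.9,0],[0,0,-13],45],[[15.3,-16.9,0],[0,0,-13],45],[[15.3,-16.9,0],[0,0,-13],45],[[15.3,-16.9,0],[0,0,-13],45],[[15.3,-16.9,0],[0,0,-13],45],[[15.3,-16.9,0],[0,0,-13],45],[[15.3,-16.9,0],[0,0,-13],45],[[15.3,-16.9,0],[0,0,-13],45],[[15.3,-16.9,0],[0,0,-13],45],[[15.3,-16.9,0],[0,0,-13],45],[[15.3,-16.9,0],[0,0,-13],45],[[15.3,-16.9,0],[0,0,-13],45],[[15.3,-16.9,0],[0,0,-13],45],[[15.3,-16.9,0],[0,0,-13],45],[[15.3,-16.9,0],[0,0,-13],45]]'

```text
time_s: 1.77
ee_pos: [0.4495, -0.1889, 0.2452]
orientation: [0.685, 0.729, -0.0, -0.0]
wrist_force: [0.3, -0.3, 0.4]
opening: 0.0449
grip_force: 0.0
```

Run:
```python
from h import *
from workcell import bot
import cv2
s=bot.state(); d=bot.snapshot("wrist"); d["s"]=s
print(s["time_s"],s["ee_pos"],s["orientation"],s["joint_pos"],s["opening"])
pickle.dump(d,open("w1.pkl","wb")); print(d["tool_from_camera"])
cv2.imwrite("pics/w1.png",d["img"])
```

```text
1.7667 [ 0.44947134 -0.18887457  0.24515772] [ 6.84736972e-01  7.28790254e-01 -1.87339847e-04 -9.30574561e-05] [ 0.63248214  0.34818514 -0.45695132  2.11088204  0.22824278  0.72921054
  0.09030575] 0.044920256424377206
[[ 5.60997472e-04  9.53208179e-01  3.02314161e-01  7.75752559e-02]
 [ 9.99999781e-01 -4.28541038e-04 -5.04470334e-04 -2.87972077e-04]
 [-3.51311224e-04  3.02314378e-01 -9.53208211e-01 -1.30055057e-01]
 [ 0.00000000e+00  0.00000000e+00  0.00000000e+00  1.00000000e+00]]
```

View pics/w1.png

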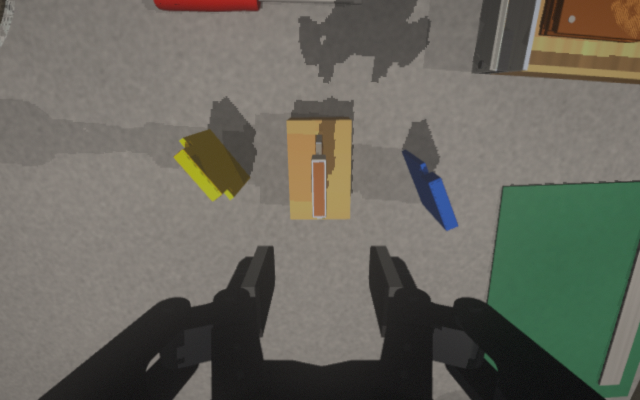

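The wrist view shows the brown strip at columns 313–325, rows 160–217, with the stand at columns 287–351, rows 119–220. Both are nearly aligned with the tool. I'll fit the poses again from this view.

```bash
cat >> h.py <<'E'
def wT(d):
    M=np.eye(4); M[:3,:3]=R.from_quat(d["s"]["orientation"]).as_matrix(); M[:3,3]=d["s"]["ee_pos"]
    return M@d["tool_from_camera"]
def toolmove(s,P):
    return R.from_quat(s["orientation"]).inv().apply(np.array(P)-s["ee_pos"])/.025
E
python3 - <<'E'
from h import *
d=pickle.load(open("w1.pkl","rb"));T=wT(d)
x,y=.006,.025
q,r=fit([(d,T,[[-x,y,.112],[x,y,.112],[x,-y,.112],[-x,-y,.112]],[(312.5,159),(325.5,159),(326.5,217.5),(312,217.5)])],[.45,-.19,0]);print(q,r)
x,y=.032,.052
q2,r2=fit([(d,T,[[-x,y,.042],[x,y,.042],[x,-y,.042],[-x,-y,.042]],[(287,119),(351,119),(351,220),(289,220)])],[.45,-.19,0]);print(q2,r2)
print(toolmove(d["s"],[q[0],q[1],.095]), 2*np.arctan2(*d["s"]["orientation"][1::-1])-np.pi/2)
E
```

```text
[ 0.44728167 -0.18801826  0.06471433] [[-1.   0.2]
 [ 1.   0.2]
 [-0.2 -0.2]
 [ 0.2 -0.2]]
[ 0.44723062 -0.18957838  0.06867341] [[-0.5  1.1]
 [ 0.6  0.7]
 [-1.5 -1.5]
 [ 1.1 -1.2]]
[ 0.04036653 -0.08287833  6.00633769] 0.062310829966304215
```

>>> jog_arm --steps '[[[0,-0.08,0],[0,0,0],45],[[0,-0.08,1],[0,0,0],45],[[0,-0.08,2],[0,0,0],45],[[0,-0.08,3],[0,0,0],45],[[0,-0.08,4],[0,0,0],45],[[0,-0.08,5],[0,0,0],45],[[0,-0.08,5.5],[0,0,0],45],[[0,-0.08,6],[0,0,0],45],[[0,-0.08,6],[0,0,0],45],[[0,-0.08,6],[0,0,0],0],[[0,-0.08,6],[0,0,0],0],[[0,-0.08,6],[0,0,0],0],[[0,-0.08,6],[0,0,0],0],[[0,-0.08,6],[0,0,0],0],[[0,-0.08,6],[0,0,0],0],[[0,-0.08,6],[0,0,0],0]]'

```text
time_s: 3.15
ee_pos: [0.4479, -0.1882, 0.0962]
orientation: [0.684, 0.729, -0.0, 0.0]
wrist_force: [-2.1, 0.3, 7.2]
opening: 0.0113
grip_force: 59.2
```

>>> jog_arm --steps '[[[0,0,-0.5],[0,0,0],0],[[0,0,-1],[0,0,0],0],[[0,0,-2],[0,0,0],0],[[0,0,-3],[0,0,0],0],[[0,0,-4],[0,0,0],0],[[0,0,-5],[0,0,0],0],[[1,1,-5],[0,0,0.48],0],[[2,2,-5],[0,0,0.48],0],[[3,3,-5],[0,0,0.48],0],[[4,4,-5],[0,0,0.48],0],[[5,5,-5],[0,0,0.48],0],[[6,6,-5],[0,0,0.48],0],[[6.7,6.5,-5],[0,0,0.48],0],[[7.2,7,-5],[0,0,0.48],0],[[7.2,7,-5],[0,0,0.48],0],[[7.2,7,-5],[0,0,0.48],0],[[7.2,7,-5],[0,0,0.48],0]]'

```text
time_s: 4.57
ee_pos: [0.6105, 0.0021, 0.2203]
orientation: [0.702, 0.712, -0.0, 0.0]
wrist_force: [-0.5, -0.7, -0.6]
opening: 0.0109
grip_force: 58.6
```

Run:
```python
from h import *
from workcell import bot
import cv2
s=bot.state(); d=bot.snapshot("wrist"); d["s"]=s
print(s["time_s"],s["ee_pos"],s["orientation"],s["wrist_force"],s["opening"],s["grip_force"])
pickle.dump(d,open("w2.pkl","wb"))
cv2.imwrite("pics/w2.png",cv2.resize(d["img"],(800,500),interpolation=3))
```

```text
4.5667 [0.61053305 0.00209085 0.22031719] [ 7.02289758e-01  7.11891104e-01 -3.82068528e-04  7.30767077e-05] [-0.45728078 -0.68544139 -0.58195386] 0.010885935261903706 58.613154888153076
```

View pics/w2.png

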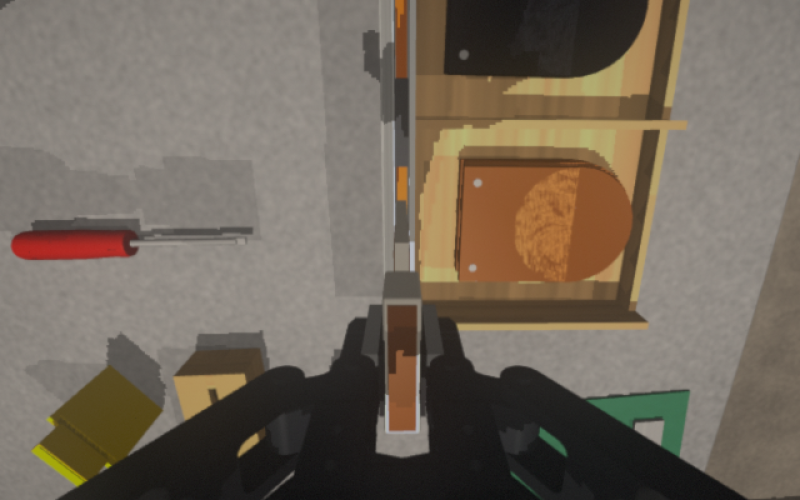

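The rack channel runs nearly vertically at ~(400, 0–240) in the enlarged picture. The brown bay is ahead of the held holder, which is upright. I'll enlarge the channel.

Run:
```python
import cv2,pickle
i=pickle.load(open("w2.pkl","rb"))["img"]
a=cv2.resize(i[0:120,290:350],None,fx=5,fy=5,interpolation=3);b=cv2.resize(i[120:240,290:350],None,fx=5,fy=5,interpolation=3)
cv2.imwrite("pics/w2c.png",cv2.convertScaleAbs(cv2.hconcat([a,b]),alpha=1.5))
```

```text
(no output)
```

View pics/w2c.png

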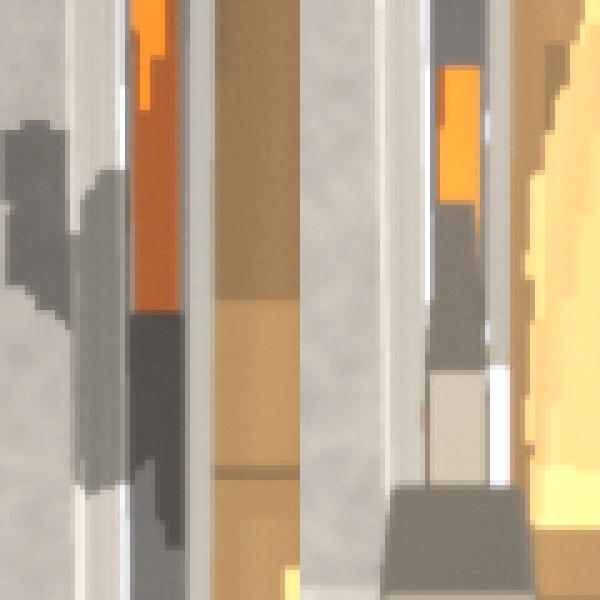

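Filler edges lie at rows 62.4 (y=+30) and 133.2 (y=−30). The lip inner edge is at columns 315.8 to 316.8, the plate top front at 327.5 and its back at 332.8 (top) to 332.2 (lower). Fitting the rack pose.

Run:
```python
from h import *
d=pickle.load(open("w2.pkl","rb"));T=wT(d)
L=np.array([[-.005,.03,.046],[-.005,-.03,.046],[.005,.03,.072],[.009,.03,.072],[.005,-.03,.072],[.009,-.03,.072]])
U=np.array([315.8,316.8,327.5,332.8,327.4,332.3]);V=np.array([62.4,133.2])
def f(q):
    p=proj(world(L,q),d,T); return np.r_[p[:,0]-U,p[:2,1]-V]
r=least_squares(f,[.61,.077,.01]);q=r.x;print(q,f(q).round(1),proj(world(L,q),d,T).round(0).tolist())
s=d["s"];P=world([[0,-.075,.2]],q)[0];P[2]=s["ee_pos"][2];print("slot",P,"move",toolmove(s,P),"tool yaw",2*np.arctan2(*s["orientation"][1::-1])-np.pi/2)
# held holder: strip top corners height = TCP+.016
z=s["ee_pos"][2]+.016
for uv in [(309,243.5),(335.5,243.5),(337,346),(308,346)]:
    K=d["mtx"];a=(np.array(uv)-K[:2,2])/[K[0,0],K[1,1]];b=a.copy()
    for _ in range(5):b=a/(1+d["k1"]*(b@b))
    v=T[:3,:3]@[b[0],-b[1],-1];print((T[:3,3]+v*(z-T[2,3])/v[2]).round(4))
```

```text
[0.60935516 0.07397902 0.01951097] [-0.3 -0.6  0.2  0.   0.3  0.2  0.1 -0.1] [[316.0, 63.0], [316.0, 133.0], [328.0, 60.0], [333.0, 60.0], [328.0, 137.0], [333.0, 137.0]]
slot [ 0.61081839 -0.00100671  0.22031719] move [-1.24045842e-01  9.72993342e-03  7.51808584e-05] tool yaw 0.013578459734720827
[0.6053 0.025  0.2363]
[0.6153 0.0251 0.2363]
[ 0.6173 -0.0227  0.2363]
[ 0.605  -0.0229  0.2363]
```

>>> jog_arm --steps '[[[-0.1,-0.04,0.5],[0,0,-0.06],0],[[-0.1,-0.04,1],[0,0,-0.06],0],[[-0.1,-0.04,1.5],[0,0,-0.06],0],[[-0.1,-0.04,2],[0,0,-0.06],0],[[-0.1,-0.04,2.3],[0,0,-0.06],0],[[-0.1,-0.04,2.6],[0,0,-0.06],0],[[-0.1,-0.04,2.8],[0,0,-0.06],0],[[-0.1,-0.04,3],[0,0,-0.06],0],[[-0.1,-0.04,3],[0,0,-0.06],0],[[-0.1,-0.04,3],[0,0,-0.06],0]]'

```text
time_s: 5.45
ee_pos: [0.6102, 0.0005, 0.1452]
orientation: [0.7, 0.714, -0.0, -0.0]
wrist_force: [0.2, -0.5, -1.2]
opening: 0.0113
grip_force: 58.6
```

Run:
```python
from h import *
from workcell import bot
import cv2
s=bot.state(); print(s["ee_pos"],s["wrist_force"],s["ft_torque"],s["opening"])
d=bot.snapshot("side");i=d["img"]
cv2.imwrite("pics/s2.png",cv2.resize(i[110:250,250:420],None,fx=4,fy=4,interpolation=3))
```

```text
[6.10160540e-01 5.41810912e-04 1.45198753e-01] [ 0.1733048  -0.47731253 -1.15702334] [-0.00681966 -0.02762221  0.0160857 ] 0.011285700714637364
```

View pics/s2.png

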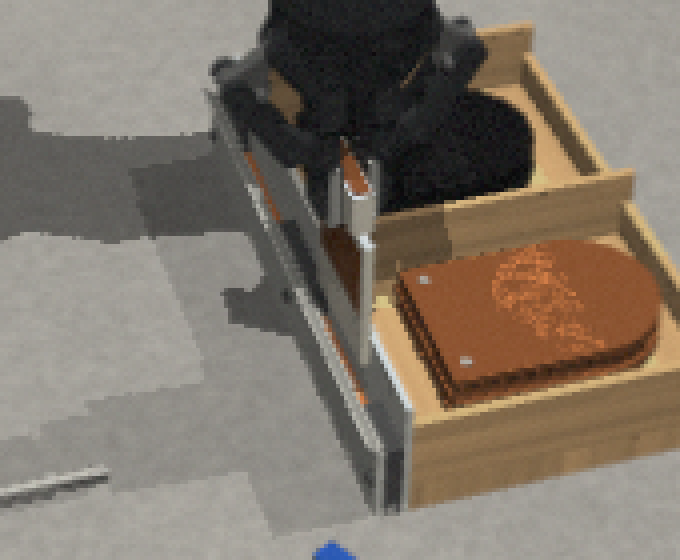

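The holder's near lower corner (~365,360) hangs in front of the plate, over the channel, with no contact force. I'll go on down.

>>> jog_arm --steps '[[[0,0,0.2],[0,0,0],0],[[0,0,0.35],[0,0,0],0],[[0,0,0.5],[0,0,0],0],[[0,0,0.6],[0,0,0],0],[[0,0,0.7],[0,0,0],0],[[0,0,0.8],[0,0,0],0],[[0,0,0.8],[0,0,0],0]]'

```text
time_s: 6.08
ee_pos: [0.6099, 0.0004, 0.1247]
orientation: [0.7, 0.714, -0.0, -0.0]
wrist_force: [0.1, -0.6, -1.1]
opening: 0.0112
grip_force: 58.6
```

Bottom is at ~41 mm, inside the slot with no contact. The seat should meet it at TCP ≈ 0.112 and stop at ≈ 0.104.

>>> jog_arm --steps '[[[0,0,0.15],[0,0,0],0],[[0,0,0.3],[0,0,0],0],[[0,0,0.4],[0,0,0],0],[[0,0,0.5],[0,0,0],0],[[0,0,0.57],[0,0,0],0],[[0,0,0.64],[0,0,0],0],[[0,0,0.7],[0,0,0],0],[[0,0,0.7],[0,0,0],0],[[0,0,0.7],[0,0,0],0]]'

```text
time_s: 6.83
ee_pos: [0.6101, 0.0004, 0.1079]
orientation: [0.7, 0.714, -0.0, 0.0]
wrist_force: [-1.2, -0.4, 3.7]
opening: 0.0113
grip_force: 59.2
```

>>> jog_arm --steps '[[[0,0,0.05],[0,0,0],0],[[0,0,0.1],[0,0,0],0],[[0,0,0.13],[0,0,0],0],[[0,0,0.16],[0,0,0],0],[[0,0,0.16],[0,0,0],0],[[0,0,0.16],[0,0,0],0]]'

```text
time_s: 7.33
ee_pos: [0.6102, 0.0005, 0.1042]
orientation: [0.7, 0.714, 0.0, 0.0]
wrist_force: [-2.3, 1.0, 8.7]
opening: 0.0111
grip_force: 60.2
```

>>> jog_arm --steps '[[[0,0,0.03],[0,0,0],0],[[0,0,0.06],[0,0,0],0],[[0,0,0.06],[0,0,0],0],[[0,0,0.06],[0,0,0],0]]'

```text
time_s: 7.67
ee_pos: [0.6106, 0.0006, 0.104]
orientation: [0.7, 0.714, 0.0, 0.001]
wrist_force: [-5.0, -0.5, 21.7]
opening: 0.011
grip_force: 62.4
```

The force rose 13 N over 0.2 mm of travel, so the seat is at its stop. I'll check that it holds, and take one last look.

>>> jog_arm --steps '[[[0,0,0],[0,0,0],0],[[0,0,0],[0,0,0],0],[[0,0,0],[0,0,0],0],[[0,0,0],[0,0,0],0],[[0,0,0],[0,0,0],0],[[0,0,0],[0,0,0],0]]'

```text
time_s: 8.17
ee_pos: [0.6106, 0.0006, 0.104]
orientation: [0.7, 0.714, 0.0, 0.001]
wrist_force: [-4.8, -1.4, 22.4]
opening: 0.0113
grip_force: 62.4
```

Run:
```python
from workcell import bot
import cv2
d=bot.snapshot("side");i=d["img"];s=bot.state();print(s["ee_pos"],s["wrist_force"])
cv2.imwrite("pics/s3.png",cv2.resize(i[110:250,250:420],None,fx=4,fy=4,interpolation=3))
```

```text
[6.10560817e-01 5.65612547e-04 1.04006884e-01] [-6.14731079 -1.07829012 21.20718551]
```

View pics/s3.png

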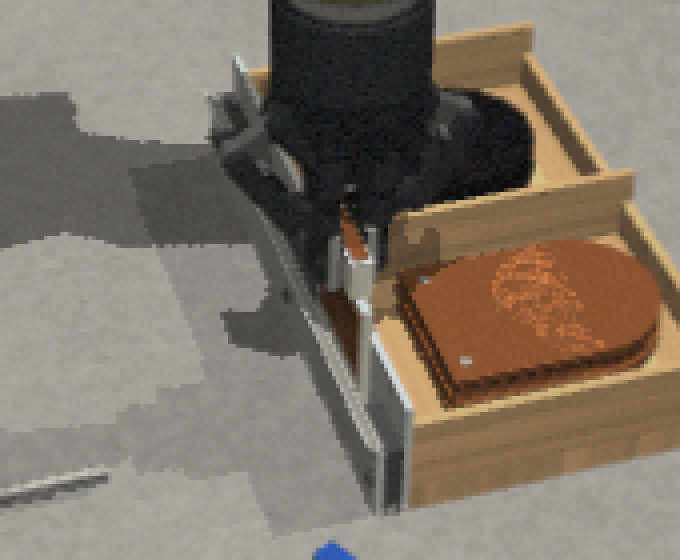

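The holder stands upright behind the lip (~365,390) in the brown bay's slot. It is gripped and pressed home with a steady ~21 N, and both stacks are where they were.

```bash
python3 -c "
from workcell import bot
print(bot.finish_job())"
```

```text
the job is handed in; nothing more can be done
None
```

I handed the job in at about 8 s on the robot's clock: the brown-card holder is upright in the right bay's slot, where the brown blanks lie, still gripped and pressed against the seat's stop with about 21 N; no verdict came back.

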